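# Shim the rocking bench balance

## Task

The jeweller's balance rocks because its front left foot does not reach the bench. With the fingertips, push the wooden wedge along the bench, thin end first, under that foot until it is snug and the foot rests on it, then press down gently but firmly for a moment on the top of the casing above that foot to show that the balance no longer rocks, and move clear. Slide the wedge only, never pick anything up; do not shove or jack up the balance, and leave the other things on the bench where they are.

Things in the scene. Friction and masses are not known exactly. Their poses are not given: they have to be found in the camera images.
- balance: Loose low balance, 1.3 to 2 kg: grey casing 180 (x) by 170 (y) mm, underside 16 and top 61 mm above the bench, dark display at its front edge. Origin: on the bench under the casing's centre; x points from front to rear, y to its left, z up. Round rubber feet (radius 8 mm) at x = -68 or 68, y = -63 or 63 mm; all but the front left one stand on the bench. A wedge driven too far lifts it out of level
- pan (a point): centre of the top of the balance's round steel pan: radius 50 mm, 72 mm above the bench, 22 mm behind the casing's centre
- short_foot (a point): lowest point of the balance's short front left foot (x -68, y 63 mm), 7 mm above the bench, 22 mm in from the casing's front and left faces. Left alone the balance stands level on the other three; 1 to 3 N pressed down over this foot rocks it until the foot meets the bench (about 0.07 rad)
- press_corner (a point): point on the flat top of the casing straight above the short foot, 61 mm above the bench: the place to press
- wedge: Loose plain wooden wedge, about 60 g, lying flat: 110 mm long (x), 44 mm wide (y), 15.5 mm thick at its back end (x -55 mm) falling evenly to 2.5 mm at its thin end (x 55 mm). Origin: centre of its underside; x points to the thin end, z up. It starts before the balance's front, thin end roughly towards the short foot
- wedge_back (a point): middle of the wedge's upright flat back face, 8 mm above the bench: where to push. The wedge meets the foot when the foot's centre is about 38 mm from the thin end (17 mm ahead of the wedge's origin, 72 mm ahead of this point); from there pushing further takes 5 to 16 N
- findings_box: bystander: small clear plastic box, 52 x 42 x 25 mm, origin at the centre of its underside
- screwdriver: bystander: black-handled screwdriver 150 mm long lying along its x, 26 mm thick, origin under its middle
- bench_block: bystander: square steel bench block 55 x 55 x 20 mm, origin at the centre of its underside
- caliper: bystander: steel caliper 160 mm long lying flat along its x, up to 7 mm thick, origin under its beam's middle
- pliers: bystander: small pliers 130 mm long lying along x, 12 mm thick, origin under the pivot
- ring_stick: bystander: upright wooden ring stick, 125 mm tall on a round base of radius 35 mm, origin at the centre of its underside
- jar: bystander: brown glass jar, radius 22 mm, 55 mm tall, origin at the centre of its underside
Not all that is in view belongs to the job. Leave any pink, red or yellow look-alike of the balance alone.

How it is judged:
By the outcome, as a careful person would: the job done as asked, in the order asked, and still so for the second after the job is handed in, with the robot touching nothing.
It also fails if it takes over 54 s, if anything falls off the work surface, if the arm or the gripper's body presses on something with over 40 N, if the wrist force passes 120 N, or if a joint passes its speed limit or range.

## Robot

A 7-joint arm with a two-finger parallel gripper is mounted at the origin on the work surface. World frame = base frame: x ahead of the robot, y to its left, z up, the work surface at z = 0. Lengths are in m, angles in rad, forces in N, time in s.
With the tool pointing down it reaches from about 0.4 to 0.925 m from the base axis. Payload 5.6 kg.
Tool frame: the origin (TCP) lies at the centre of the arm's flange, where the gripper is bolted on; the fingertips stand r.tip_extent ahead of it and the grasp point (between the pads) lies 155 mm ahead of it (r.tip_extent is the distance from the TCP to the fingertips, in m); z points along the fingers, y is the direction in which the jaws open and shut (so a half turn about z gives the same grasp; the last joint's range is limited). The gripper opens to 85 mm and grips with 20 to 120 N. Pads are 22 mm wide; open, the fingers measure 114 mm over their backs; the gripper's body (76 mm by 85 mm) begins 54 mm behind the grasp point. The pads swing forward as they close: fully open they stand 13 mm farther back than shut.
Start: joints at [1.275, 0.468, -0.012, 1.603, 0.006, 1.071, -0.056], TCP at [0.163, -0.629, 0.405] pointing down, gripper open.
Joint ranges: [-2.53, 2.53], [-0.31, 2.02], [-1.57, 1.55], [0.28, 2.44], [-1.29, 4.43], [0.15, 1.84], [-2.92, 2.92]. Speed limits (rad/s): [2.57, 2.57, 3.14, 3.14, 3.14, 3.14, 3.14].

## Interface

Orientations are given as a unit quaternion [x, y, z, w].
In Python, from station import r gives the robot as it stands.
- The arm moves only by the tool play_rows, never from a script. Its argument "commands" is a list of rows, each an object with "rot": the turn, a rotation vector about the tool's x, y, z in degrees, a list of three; "xyz": the shift along the tool's x, y, z in mm, a list of three; "gripper": the gripper's target within -1 to 1 (fully open at 1, half-way at 0, shut at -1). A call has exactly 10 rows; each row is the pose to reach, as a shift and turn from the pose commanded when the call began, along the tool's axes at that moment; what a row does not reach only later rows make up. A row lasts 1/8 s, in which the tool goes at most 62.5 mm and 10.7 degrees, less where a joint would pass 70% of its speed; a pose out of reach is approached as far as the arm can. A call with a gripper value outside its range is refused whole. The fingers move at their own pace and stop on an object; the grip force is fixed at half the most. Time passes only in rows, so rows that repeat a pose let the fingers close, or fill a call up. It gives the time, the measured TCP pose, the force and the opening at its end, in the units of the state.
- r.get_state(): the state, without advancing time (a new reading comes with each control period).
- r.get_image(name): name is "scene" or "top" or "wrist"; returns a dict with "image" (384x512x3 uint8, red, green, blue), "z_map" (384x512 float32, m along the optical axis (not along the pixel's ray), 0 where there is no reading), "K" (3x3 intrinsics, pixels), "rvec" (rotation vector, rad) and "tvec" (3), from world to camera coordinates, as OpenCV has them. Camera axes: x right, y down, z forward; pixel columns grow to the right and rows downward; lengths in m; the calibration is good to about 2 mm. A picture is of the moment at which its call begins.
- r.hand_in(): hands the job in, once; it reports no verdict.
The state is a dict: "clock": time; "joint_positions": joint angles; "qvel": joint speeds; "joint_efforts": joint torques, N m; "tcp_pos": TCP position; "tcp_rot": TCP orientation; "contact_force": force on the tool from outside, world axes, zero at the start; "wrist_torque": the same for the moment, N m; "width": opening from 0.0 (shut) to 1.0 (fully open).
Only numpy, scipy, OpenCV 4.12 (cv2) and the standard library are available. Lean on these libraries where they do the work, as an engineer would, in place of code of your own. Each camera call takes 0.05 s, during which the arm holds its last target. There are 200 camera calls.

## Working session

There is one attempt and no reset: what is moved stays moved. The work goes in short steps, Python scripts to look and compute and a tool call to move; the robot and the scene stay as the last step left them, time stands still between calls to the robot, and variables do not carry over. Pictures are saved under pics/ and viewed, about 8 in all and at most 12, crops included, and the job is handed in when it is done.

Besides the shell and the picture viewer there is one more tool, called as name([rows], argument=value, ...), one row to a line, values as JSON. play_rows: Moves the arm, as the interface text tells. Its arguments: {"type":"object","properties":{"commands":{"type":"array"}},"required":["commands"]}

```bash
mkdir -p pics; cat > h.py <<'E'
import numpy as np, cv2
from station import r
def cam(n):
    d=r.get_image(n); d['R']=cv2.Rodrigues(np.array(d['rvec'],float))[0]; d['t']=np.array(d['tvec'],float).ravel(); d['K']=np.array(d['K'],float); return d
def ray(d,uv,z):
    uv=np.atleast_2d(uv).astype(float); p=np.c_[uv,np.ones(len(uv))]@np.linalg.inv(d['K']).T@d['R']; c=-d['R'].T@d['t']
    return c+p*((z-c[2])/p[:,2])[:,None]
def cloud(d):
    v,u=np.mgrid[:384,:512]; z=d['z_map']; p=np.stack([u,v,np.ones_like(u)],-1)@np.linalg.inv(d['K']).T*z[...,None]
    return (p-d['t'])@d['R']
def save(d,n): cv2.imwrite('pics/'+n,d['image'][...,::-1])
E
python3 - <<'E'
from h import *
import pickle
a=cam('top');b=cam('scene');pickle.dump((a,b),open('d.pkl','wb'))
cv2.imwrite('pics/a.png',cv2.resize(a['image'][...,::-1],(800,600)))
cv2.imwrite('pics/b.png',cv2.resize(b['image'][...,::-1],(800,600)))
s=r.get_state();print(s,r.tip_extent)
for d in(a,b):print(-d['R'].T@d['t'],d['K'][0,0])
E
```

```text
{'clock': 0.1, 'joint_positions': array([ 1.2749598 ,  0.46831519, -0.01161609,  1.6035403 ,  0.00599852,
        1.07143646, -0.05632822]), 'qvel': array([-0.00019941, -0.00246837,  0.00015353, -0.00075977, -0.00129977,
        0.00133662,  0.00027142]), 'joint_efforts': array([ 1.02662751e-03, -5.33524561e+01,  2.14340561e-02, -2.51969254e+01,
        1.14111116e-02,  4.31002351e-03,  4.62224750e-05]), 'tcp_pos': array([ 0.16250272, -0.62911984,  0.40381281]), 'tcp_rot': array([ 9.92024640e-01,  1.26041345e-01, -1.60080471e-04, -8.16804220e-04]), 'contact_force': array([-0.2086496 ,  0.17982591, -0.73308152]), 'wrist_torque': array([ 0.06309578, -0.06906255,  0.02517668]), 'width': 1.001458577255095} 0.1734
[ 0.21667091 -0.10509957  1.43449116] 388.1772380599809
[1.06687435 0.29422595 1.22098423] 448.66528716978974
```

View pics/a.png

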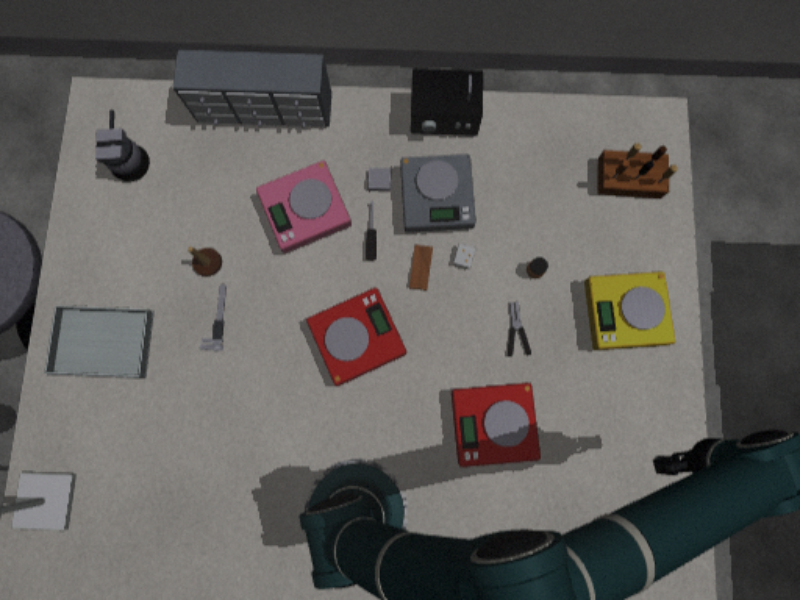

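View pics/b.png

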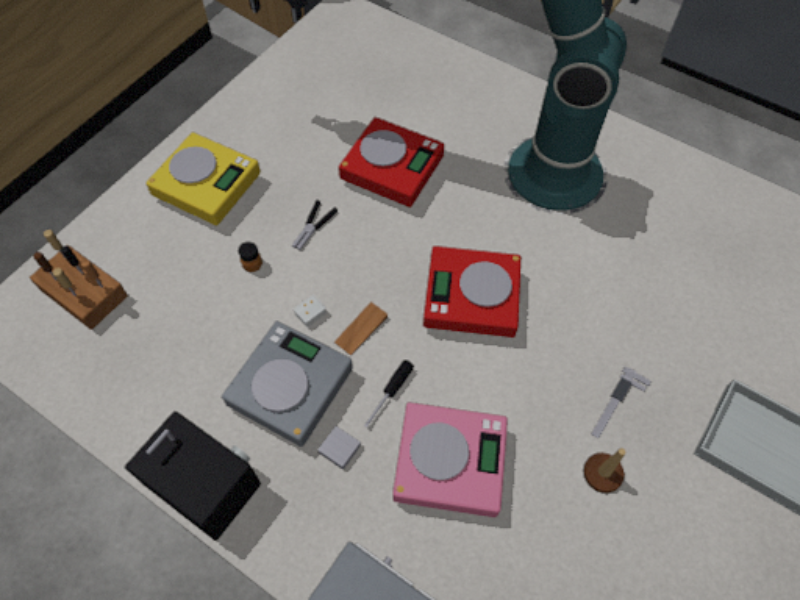

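Both views show the grey balance (top view 437,192; scene 288,382) with its display facing the robot, and the wedge (421,267 / 361,328) in front of its front-left corner. Candidates that could be mistaken for it: pink (303,206), red (355,335), red (496,425), yellow (630,310), and the black box (447,100). I choose the grey one, since it matches the description. Next are rough measurements.

```bash
cat > m.py <<'E'
from h import *
def rect(d,mask,z):
    c=max(cv2.findContours(mask.astype(np.uint8),0,2)[0],key=cv2.contourArea)
    P=ray(d,c[:,0,:],z)[:,:2]; q=cv2.minAreaRect((P*1000).astype(np.float32)); return q,cv2.boxPoints(q)
E
python3 - <<'E'
from m import *
import pickle
a,b=pickle.load(open('d.pkl','rb'))
for d,(x0,x1,y0,y1),(bx0,bx1,by0,by1) in((a,(260,280,155,187),(255,306,97,150)),(b,(212,250,192,228),(140,228,205,285))):
    P=cloud(d); hsv=cv2.cvtColor(d['image'],cv2.COLOR_RGB2HSV)
    m=np.zeros((384,512),bool); m[y0:y1,x0:x1]=True
    m&=(hsv[...,1]>110)&((hsv[...,0]<20))
    print('wedge',m.sum(),*rect(d,m,0.009))
    m=np.zeros((384,512),bool); m[by0:by1,bx0:bx1]=True
    m&=(P[...,2]>0.05)&(P[...,2]<0.09)
    print('bal',m.sum(),*rect(d,m,0.061), np.median(P[m][:,2]))
E
```

```text
wedge 302 ((569.505859375, -126.83308410644531), (42.563079833984375, 105.37516784667969), 84.4061279296875) [[ 514.99475 -142.87749]
 [ 619.86804 -153.14908]
 [ 624.01697 -110.78868]
 [ 519.1437  -100.51709]]
bal 2066 ((747.0596923828125, -160.11941528320312), (182.61685180664062, 169.25697326660156), 5.4820356369018555) [[ 648.08405   -84.601036]
 [ 664.2537   -253.08385 ]
 [ 846.03534  -235.63779 ]
 [ 829.86566   -67.15498 ]] 0.06269960084617376
wedge 458 ((571.4664306640625, -124.00796508789062), (43.346527099609375, 112.9212417602539), 85.93424987792969) [[ 513.6112  -141.62355]
 [ 626.2483  -149.6298 ]
 [ 629.32166 -106.39238]
 [ 516.6846   -98.38612]]
bal 3555 ((750.5228271484375, -155.4654998779297), (180.2132110595703, 172.93789672851562), 5.504310607910156) [[ 652.5376    -78.038345]
 [ 669.12585  -250.17882 ]
 [ 848.50806  -232.89265 ]
 [ 831.9198    -60.752182]] 0.06239809120868416
```

play_rows([
  {"xyz":[15,-12,0],"rot":[0,0,0],"gripper":-1},
  {"xyz":[55,-41,0],"rot":[0,0,1],"gripper":-1},
  {"xyz":[100,-75,0],"rot":[0,0,2],"gripper":-1},
  {"xyz":[148,-111,0],"rot":[0,0,3],"gripper":-1},
  {"xyz":[196,-148,0],"rot":[0,0,4],"gripper":-1},
  {"xyz":[244,-184,0],"rot":[0,0,5],"gripper":-1},
  {"xyz":[292,-220,0],"rot":[0,0,6],"gripper":-1},
  {"xyz":[340,-256,0],"rot":[0,0,7],"gripper":-1},
  {"xyz":[388,-292,0],"rot":[0,0,8],"gripper":-1},
  {"xyz":[430,-325,0],"rot":[0,0,9],"gripper":-1},
])

```text
clock: 1.35
tcp_pos: [0.4985, -0.2037, 0.4048]
tcp_rot: [0.999, 0.049, 0.0, -0.0]
contact_force: [0.4, -0.1, -1.0]
width: 0.001
```

```bash
cat >> h.py <<'E'
from scipy.spatial.transform import Rotation as Ro
def go(p,yaw):
    "shift mm / turn deg from measured TCP to tip pos p (m), tool x yaw (deg), pointing down"
    s=r.get_state(); A=Ro.from_quat(s['tcp_rot']); T=Ro.from_euler('xz',[180,yaw],degrees=True)
    tgt=np.array(p)+[0,0,r.tip_extent]
    print('clk',s['clock'],'tip',np.round(1000*(s['tcp_pos']-[0,0,r.tip_extent]),1),'yaw',np.round(A.as_matrix()[:2,0],3),'F',np.round(s['contact_force'],2),'w',s['width'])
    print('xyz',np.round(A.inv().apply(tgt-s['tcp_pos'])*1000,1),'rot',np.round((A.inv()*T).as_rotvec(degrees=True),2))
E
python3 -c "
from h import *
go([.56,-.13,.23],5.5)
d=cam('wrist');cam_c=-d['R'].T@d['t'];print(cam_c,d['K'])"
```

```text
clk 1.35 tip [ 498.5 -203.7  231.4] yaw [0.995 0.097] F [ 0.41 -0.14 -1.04] w 0.000874651523156967
xyz [ 68.4 -67.4   1.4] rot [-0.01 -0.01  0.08]
[ 0.57509094 -0.19613399  0.37320931] [[323.75552588   0.         255.74350952]
 [  0.         323.75552588 194.13751406]
 [  0.           0.           1.        ]]
```

play_rows([
  {"xyz":[20,-20,0],"rot":[0,0,0],"gripper":-1},
  {"xyz":[40,-40,0],"rot":[0,0,0],"gripper":-1},
  {"xyz":[58,-58,0],"rot":[0,0,0],"gripper":-1},
  {"xyz":[68,-67,0],"rot":[0,0,0],"gripper":-1},
  {"xyz":[68,-67,0],"rot":[0,0,0],"gripper":-1},
  {"xyz":[68,-67,0],"rot":[0,0,0],"gripper":-1},
  {"xyz":[68,-67,0],"rot":[0,0,0],"gripper":-1},
  {"xyz":[68,-67,0],"rot":[0,0,0],"gripper":-1},
  {"xyz":[68,-67,0],"rot":[0,0,0],"gripper":-1},
  {"xyz":[68,-67,0],"rot":[0,0,0],"gripper":-1},
])

```text
clock: 2.65
tcp_pos: [0.5589, -0.1341, 0.4047]
tcp_rot: [0.999, 0.048, -0.0, 0.0]
contact_force: [-0.5, 0.3, 0.6]
width: -0.002
```

```bash
python3 - <<'E'
from m import *
import pickle
go([.56,-.13,.23],5.5)
d=cam('wrist');pickle.dump(d,open('w.pkl','wb'));save(d,'w1.png')
P=cloud(d);hsv=cv2.cvtColor(d['image'],cv2.COLOR_RGB2HSV)
print(P[192,256],P[5,256],P[380,256],P[192,5])
E
```

```text
clk 2.65 tip [ 558.9 -134.1  231.3] yaw [0.995 0.095] F [-0.46  0.33  0.63] w -0.0018263834406324624
xyz [ 1.5 -3.9  1.3] rot [ 0.    0.   -0.03]
[ 0.52486034 -0.13775729  0.0141342 ] [ 0.70599762 -0.12049361  0.0590991 ] [ 0.56952474 -0.13303833  0.31222   ] [ 4.92063496e-01  1.63041632e-01 -1.07831666e-05]
```

View pics/w1.png

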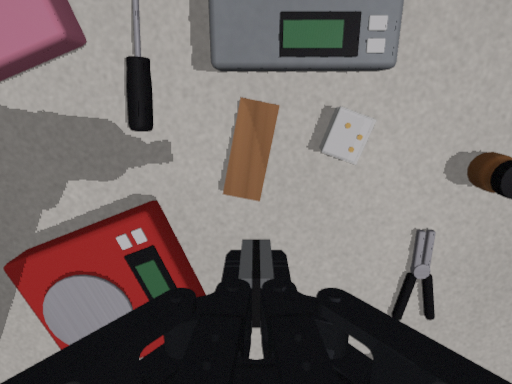

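The close wrist view confirms it. The grey balance's front is at the top (left edge col ~212, front edge row ~68). The wedge is at (252,150), thin end up and leaning right. The box is at (349,135), with about 50 px of free gap between it and the wedge.

```bash
cat >> m.py <<'E'
def wedge(d):
    P=cloud(d);hsv=cv2.cvtColor(d['image'],cv2.COLOR_RGB2HSV)
    m=(hsv[...,1]>100)&(hsv[...,0]>6)&(hsv[...,0]<20)&(P[...,2]>-.005)&(P[...,2]<.022)&(hsv[...,2]>50)&(P[...,1]>-.17)&(P[...,1]<-.05)
    m=cv2.morphologyEx(m.astype(np.uint8),cv2.MORPH_OPEN,np.ones((3,3)))
    c=max(cv2.findContours(m,0,2)[0],key=cv2.contourArea)
    # rays onto the sloping top, via height interpolated along the contour's x
    Q=ray(d,c[:,0,:],.009)[:,:2]
    for _ in range(3):
        q=cv2.minAreaRect((Q*1000).astype(np.float32)); b=cv2.boxPoints(q)
        e=[b[(i+1)%4]-b[i] for i in range(2)]; e=max(e,key=np.linalg.norm); e=e/np.linalg.norm(e); e*=np.sign(e[0])
        s=np.clip((Q*1000-q[0])@e,-55,55); h=(15.5-(s+55)/110*13)/1000
        Q=np.array([ray(d,p,z)[0,:2] for p,z in zip(c[:,0,:],h)])
    print('wedge',len(c),np.round(q[0],1),'size',np.round(q[1],1),'yaw',np.degrees(np.arctan2(e[1],e[0])).round(2),'back',np.round(q[0]-55*e,1))
    return np.array(q[0]),e
def balance(d):
    "front edge and left edge of the casing's top (robust line fits)"
    P=cloud(d); m=((P[...,2]>.052)&(P[...,2]<.068)&(P[...,0]>.6)&(P[...,1]>-.27)&(P[...,1]<-.03)).astype(np.uint8)
    m=cv2.morphologyEx(m,cv2.MORPH_OPEN,np.ones((3,3)))
    c=max(cv2.findContours(m,0,1)[0],key=cv2.contourArea)[:,0]
    c=c[(c[:,0]>2)&(c[:,0]<509)&(c[:,1]>2)]; Q=ray(d,c,.061)[:,:2]*1000
    return Q
E
python3 - <<'E'
from m import *
import pickle
d=pickle.load(open('w.pkl','rb'))
c,e=wedge(d)
Q=balance(d); print(len(Q),Q.min(0),Q.max(0))
def fit(S):
    v=cv2.fitLine(S.astype(np.float32),cv2.DIST_HUBER,0,.01,.01).ravel(); return v
f=Q[(Q[:,0]<670)&(Q[:,1]>-235)&(Q[:,1]<-90)]; l=Q[(Q[:,1]>-85)&(Q[:,0]>665)]
for n,S in(('front',f),('left',l)):
    v=fit(S); print(n,len(S),v,np.degrees(np.arctan2(v[1],v[0])))
P=cloud(d); m=np.zeros((384,512),bool); m[100:165,320:380]=True; m&=(P[...,2]>.018)
from m import rect
print('box',rect(d,m,.025))
E
```

```text
wedge 105 [ 571.9 -126.5] size [ 43.1 108.6] yaw -5.99 back [ 517.2 -120.8]
312 [ 651.46032705 -249.25149383] [718.81945137 -79.6927904 ]
front 162 [ 9.4296768e-02 -9.9554414e-01  6.5778876e+02 -1.5719505e+02] -84.58915
left 52 [ 9.9646515e-01  8.4006898e-02  6.7892017e+02 -8.2394859e+01] 4.81892
box (((599.2473754882812, -228.85838317871094), (42.509517669677734, 52.59257888793945), 75.73886108398438), array([[ 568.5255 , -242.98026],
       [ 619.4973 , -255.936  ],
       [ 629.96924, -214.73651],
       [ 578.99744, -201.78076]], dtype=float32))
```

```bash
python3 -c "
from h import *
go([.570,-.176,.005],5.4)"
```

```text
clk 2.7 tip [ 558.9 -134.   231.2] yaw [0.995 0.095] F [-0.17 -0.97 -0.65] w -0.0033629101156814893
xyz [  7.1  42.8 226.2] rot [0.   0.   0.08]
```

play_rows([
  {"xyz":[3,20,5],"rot":[0,0,0],"gripper":-1},
  {"xyz":[7,43,30],"rot":[0,0,0],"gripper":-1},
  {"xyz":[7,43,70],"rot":[0,0,0],"gripper":-1},
  {"xyz":[7,43,110],"rot":[0,0,0],"gripper":-1},
  {"xyz":[7,43,150],"rot":[0,0,0],"gripper":-1},
  {"xyz":[7,43,180],"rot":[0,0,0],"gripper":-1},
  {"xyz":[7,43,200],"rot":[0,0,0],"gripper":-1},
  {"xyz":[7,43,204],"rot":[0,0,0],"gripper":-1},
  {"xyz":[7,43,204],"rot":[0,0,0],"gripper":-1},
  {"xyz":[7,43,204],"rot":[0,0,0],"gripper":-1},
])

```text
clock: 3.95
tcp_pos: [0.5706, -0.1763, 0.202]
tcp_rot: [0.999, 0.048, 0.001, 0.0]
contact_force: [-0.2, 0.4, 0.0]
width: 0.007
```

```bash
python3 -c "
from h import *
go([.570,-.176,.005],5.4)
d=cam('wrist');save(d,'w2.png')"
```

```text
clk 3.95 tip [ 570.6 -176.3   28.6] yaw [0.995 0.096] F [-0.21  0.39  0.02] w 0.0066949743661255025
xyz [-0.6 -0.4 23.6] rot [ 0.06 -0.12  0.08]
```

View pics/w2.png

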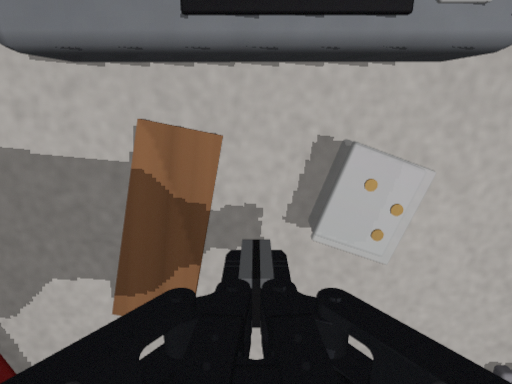

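The view shows the fingertips at (256,250), between the wedge (right side ~205) and the box (left edge ~315), both clear. I'll lower and push the wedge's right side to the left.

play_rows([
  {"xyz":[0,0,10],"rot":[0,0,0],"gripper":-1},
  {"xyz":[0,0,20],"rot":[0,0,0],"gripper":-1},
  {"xyz":[0,0,24],"rot":[0,0,0],"gripper":-1},
  {"xyz":[0,0,24],"rot":[0,0,0],"gripper":-1},
  {"xyz":[1,-6,24],"rot":[0,0,0],"gripper":-1},
  {"xyz":[1,-12,24],"rot":[0,0,0],"gripper":-1},
  {"xyz":[2,-18,24],"rot":[0,0,0],"gripper":-1},
  {"xyz":[2,-23,24],"rot":[0,0,0],"gripper":-1},
  {"xyz":[2,-26,24],"rot":[0,0,0],"gripper":-1},
  {"xyz":[2,-26,24],"rot":[0,0,0],"gripper":-1},
])

```text
clock: 5.25
tcp_pos: [0.5695, -0.1498, 0.1767]
tcp_rot: [0.999, 0.048, 0.0, -0.0]
contact_force: [0.3, -0.0, 1.3]
width: -0.001
```

```bash
python3 -c "
from m import *
go([.570,-.151,.005],5.4)
wedge(cam('wrist'));wedge(cam('top'));wedge(cam('scene'))"
```

```text
clk 5.25 tip [ 569.5 -149.8    3.3] yaw [0.995 0.096] F [ 0.32 -0.01  1.28] w -0.0005844664444869474
xyz [ 0.3  1.3 -1.7] rot [-0.  -0.   0.1]
wedge 184 [ 584.7 -120.5] size [43.  82.6] yaw -3.83 back [ 529.8 -116.8]Traceback (most recent call last):
  File "<string>", line 4, in <module>
    wedge(cam('wrist'));wedge(cam('top'));wedge(cam('scene'))
                        ~~~~~^^^^^^^^^^^^
  File "m.py", line 9, in wedge
    c=max(cv2.findContours(m,0,2)[0],key=cv2.contourArea)
ValueError: max() iterable argument is empty
```

play_rows([
  {"xyz":[0,-2,0],"rot":[0,0,0],"gripper":-1},
  {"xyz":[0,-4,0],"rot":[0,0,0],"gripper":-1},
  {"xyz":[0,-6,0],"rot":[0,0,0],"gripper":-1},
  {"xyz":[0,-6,0],"rot":[0,0,0],"gripper":-1},
  {"xyz":[0,-6,0],"rot":[0,0,0],"gripper":-1},
  {"xyz":[0,-6,0],"rot":[0,0,0],"gripper":-1},
  {"xyz":[0,-6,0],"rot":[0,0,0],"gripper":-1},
  {"xyz":[0,-6,0],"rot":[0,0,0],"gripper":-1},
  {"xyz":[0,-6,0],"rot":[0,0,0],"gripper":-1},
  {"xyz":[0,-6,0],"rot":[0,0,0],"gripper":-1},
])

```text
clock: 6.6
tcp_pos: [0.5689, -0.144, 0.1767]
tcp_rot: [0.999, 0.048, -0.0, -0.0]
contact_force: [0.4, -0.2, 1.5]
width: 0.0
```

```bash
python3 -c "
from m import *
go([.570,-.144,.005],5.4)
wedge(cam('wrist'))"
```

```text
clk 6.6 tip [ 568.9 -144.     3.3] yaw [0.995 0.096] F [ 0.35 -0.19  1.45] w 2.623371394886819e-05
xyz [ 1.1  0.1 -1.7] rot [-0.    0.    0.08]
wedge 184 [ 584.4 -114.9] size [42.9 81.6] yaw -3.22 back [ 529.5 -111.8]
```

play_rows([
  {"xyz":[0,4,0],"rot":[0,0,0],"gripper":-1},
  {"xyz":[0,9,0],"rot":[0,0,0],"gripper":-1},
  {"xyz":[10,11,0],"rot":[0,0,0],"gripper":-1},
  {"xyz":[22,11,1],"rot":[0,0,0],"gripper":-1},
  {"xyz":[31,11,1],"rot":[0,0,1],"gripper":-1},
  {"xyz":[31,8,1],"rot":[0,0,2],"gripper":-1},
  {"xyz":[31,5,1],"rot":[0,0,2],"gripper":-1},
  {"xyz":[31,2,1],"rot":[0,0,2],"gripper":-1},
  {"xyz":[31,-1,1],"rot":[0,0,2],"gripper":-1},
  {"xyz":[31,-2,1],"rot":[0,0,2],"gripper":-1},
])

```text
clock: 7.9
tcp_pos: [0.5995, -0.1389, 0.1758]
tcp_rot: [1.0, 0.031, 0.0, 0.0]
contact_force: [-0.2, 0.0, 0.5]
width: 0.001
```

```bash
python3 - <<'E'
from m import *
go([.600,-.138,.003],3.1)
d=cam('wrist');wedge(d);save(d,'w3.png')
E
```

```text
clk 7.9 tip [ 599.5 -138.9    2.4] yaw [0.998 0.061] F [-0.18  0.04  0.49] w 0.0006231620788550306
xyz [ 0.5 -0.8 -0.6] rot [ 0.  -0.   0.4]
wedge 96 [ 603.  -110.8] size [45.1 42.2] yaw 1.14 back [ 548.  -111.9]
```

View pics/w3.png

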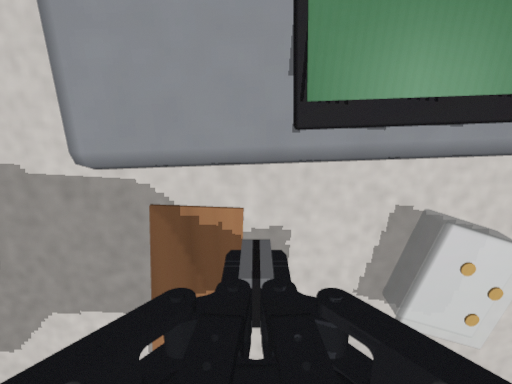

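play_rows([
  {"xyz":[0,5,0],"rot":[0,0,0],"gripper":-1},
  {"xyz":[0,8,-20],"rot":[0,0,0],"gripper":-1},
  {"xyz":[-10,8,-60],"rot":[0,0,0],"gripper":-1},
  {"xyz":[-40,6,-110],"rot":[0,0,0],"gripper":-1},
  {"xyz":[-80,0,-150],"rot":[0,0,0],"gripper":-1},
  {"xyz":[-115,-8,-185],"rot":[0,0,0],"gripper":-1},
  {"xyz":[-135,-16,-198],"rot":[0,0,0],"gripper":-1},
  {"xyz":[-140,-20,-198],"rot":[0,0,0],"gripper":-1},
  {"xyz":[-140,-20,-198],"rot":[0,0,0],"gripper":-1},
  {"xyz":[-140,-20,-198],"rot":[0,0,0],"gripper":-1},
])

```text
clock: 9.2
tcp_pos: [0.4592, -0.1278, 0.3731]
tcp_rot: [1.0, 0.03, -0.0, -0.0]
contact_force: [0.4, -0.4, 0.0]
width: 0.003
```

```bash
python3 - <<'E'
from m import *
go([.480,-.112,.005],3.1)
d=cam('wrist');wedge(d);save(d,'w4.png')
Q=balance(d)
f=Q[(Q[:,0]<675)&(Q[:,1]>-225)&(Q[:,1]<-95)]; print(len(f),cv2.fitLine(f.astype(np.float32),cv2.DIST_HUBER,0,.01,.01).ravel(),Q.max(0))
E
```

```text
clk 9.2 tip [ 459.2 -127.8  199.7] yaw [0.998 0.061] F [ 0.37 -0.39  0.01] w 0.002657257655646255
xyz [ 21.9 -14.4 194.7] rot [-0.03  0.04  0.39]
wedge 52 [ 565.  -110.8] size [102.7  43. ] yaw 1.33 back [ 510.  -112.1]Traceback (most recent call last):
  File "<stdin>", line 4, in <module>
  File "m.py", line 23, in balance
    c=max(cv2.findContours(m,0,1)[0],key=cv2.contourArea)[:,0]
      ~~~^^^^^^^^^^^^^^^^^^^^^^^^^^^^^^^^^^^^^^^^^^^^^^^^
ValueError: max() iterable argument is empty
```

View pics/w4.png

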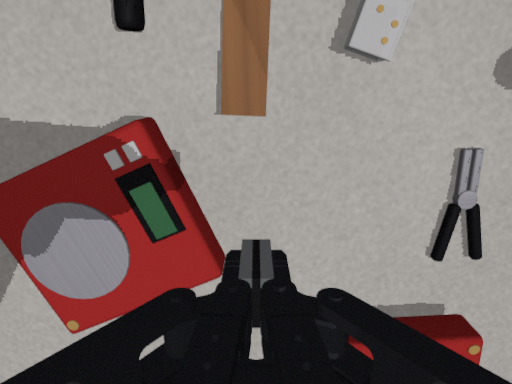

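The wedge is seen nearly straight (back edge at row ~115, cols 222–267), with yaw about 1.3°. It points at the foot within ~4 mm. I'll go down behind it with the fingers slightly open for a wide push.

play_rows([
  {"xyz":[2,-5,20],"rot":[0,0,0.5],"gripper":-0.7},
  {"xyz":[7,-12,60],"rot":[0,0,1],"gripper":-0.7},
  {"xyz":[10,-15,100],"rot":[0,0,1],"gripper":-0.7},
  {"xyz":[10,-15,140],"rot":[0,0,1],"gripper":-0.7},
  {"xyz":[10,-15,170],"rot":[0,0,1],"gripper":-0.7},
  {"xyz":[10,-15,188],"rot":[0,0,1],"gripper":-0.7},
  {"xyz":[10,-15,194],"rot":[0,0,1],"gripper":-0.7},
  {"xyz":[10,-15,194],"rot":[0,0,1],"gripper":-0.7},
  {"xyz":[10,-15,194],"rot":[0,0,1],"gripper":-0.7},
  {"xyz":[10,-15,194],"rot":[0,0,1],"gripper":-0.7},
])

```text
clock: 10.5
tcp_pos: [0.468, -0.1122, 0.1804]
tcp_rot: [1.0, 0.022, 0.001, 0.0]
contact_force: [-0.9, 0.1, 0.1]
width: 0.15
```

```bash
python3 - <<'E'
from m import *
go([.500,-.113,.005],2.5)
d=cam('wrist');wedge(d);save(d,'w5.png')
Q=balance(d);print(Q.min(0),Q.max(0))
E
```

```text
clk 10.5 tip [ 468.  -112.2    7. ] yaw [0.999 0.043] F [-0.87  0.09  0.14] w 0.14997933074816905
xyz [31.9  2.2  2. ] rot [ 0.02 -0.08 -0.03]
wedge 46 [ 546.5 -111.1] size [66.8 44.2] yaw 1.26 back [ 491.5 -112.3]Traceback (most recent call last):
  File "<stdin>", line 4, in <module>
  File "m.py", line 23, in balance
    c=max(cv2.findContours(m,0,1)[0],key=cv2.contourArea)[:,0]
      ~~~^^^^^^^^^^^^^^^^^^^^^^^^^^^^^^^^^^^^^^^^^^^^^^^^
ValueError: max() iterable argument is empty
```

View pics/w5.png

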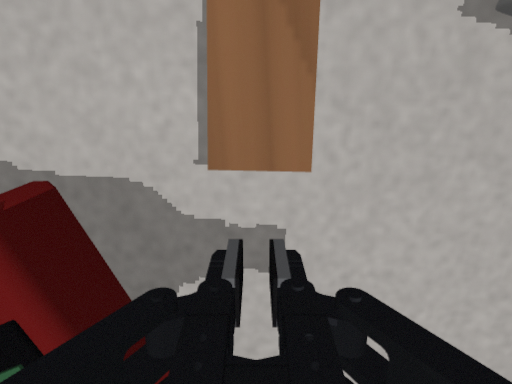

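play_rows([
  {"xyz":[4,0,4],"rot":[0,0,0],"gripper":-0.7},
  {"xyz":[16,0,4],"rot":[0,0,0],"gripper":-0.7},
  {"xyz":[26,0,4],"rot":[0,0,0],"gripper":-0.7},
  {"xyz":[34,0,4],"rot":[0,0,0],"gripper":-0.7},
  {"xyz":[44,-1,4],"rot":[0,0,0],"gripper":-0.7},
  {"xyz":[56,-1,4],"rot":[0,0,0],"gripper":-0.7},
  {"xyz":[68,-1,4],"rot":[0,0,0],"gripper":-0.7},
  {"xyz":[80,-2,4],"rot":[0,0,0],"gripper":-0.7},
  {"xyz":[88,-2,4],"rot":[0,0,0],"gripper":-0.7},
  {"xyz":[92,-2,4],"rot":[0,0,0],"gripper":-0.7},
])

```text
clock: 11.8
tcp_pos: [0.5599, -0.106, 0.1756]
tcp_rot: [1.0, 0.022, -0.0, 0.0]
contact_force: [-1.2, -0.7, 0.9]
width: 0.15
```

```bash
python3 - <<'E'
from m import *
go([.591,-.1095,.005],2.5)
d=cam('wrist');wedge(d);save(d,'w6.png')
E
```

```text
clk 11.8 tip [ 559.9 -106.     2.2] yaw [0.999 0.043] F [-1.22 -0.67  0.87] w 0.15032211624302041
xyz [30.9  4.8 -2.8] rot [-0.    0.01 -0.01]
wedge 92 [ 613.8 -105.4] size [86.4 43.9] yaw 2.44 back [ 558.9 -107.8]
```

View pics/w6.png

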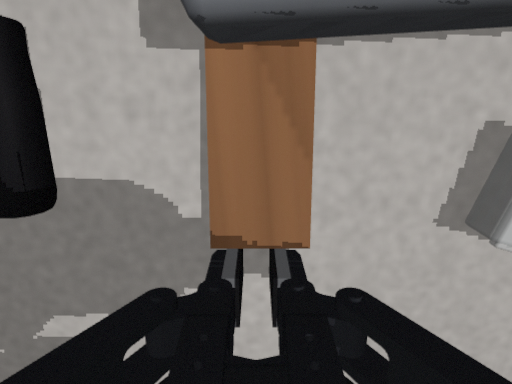

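play_rows([
  {"xyz":[4,0,0],"rot":[0,0,0],"gripper":-0.7},
  {"xyz":[9,0,0],"rot":[0,0,0],"gripper":-0.7},
  {"xyz":[14,0,0],"rot":[0,0,0],"gripper":-0.7},
  {"xyz":[18,1,0],"rot":[0,0,0],"gripper":-0.7},
  {"xyz":[22,1,0],"rot":[0,0,0],"gripper":-0.7},
  {"xyz":[25,1,0],"rot":[0,0,0],"gripper":-0.7},
  {"xyz":[28,1,0],"rot":[0,0,0],"gripper":-0.7},
  {"xyz":[30,1,0],"rot":[0,0,0],"gripper":-0.7},
  {"xyz":[31,1,0],"rot":[0,0,0],"gripper":-0.7},
  {"xyz":[31,1,0],"rot":[0,0,0],"gripper":-0.7},
])

```text
clock: 13.1
tcp_pos: [0.59, -0.1058, 0.1756]
tcp_rot: [1.0, 0.022, -0.001, 0.0]
contact_force: [-4.1, 0.2, 3.3]
width: 0.148
```

```bash
cat > chk.py <<'E'
from m import *
go([.591,-.1095,.005],2.5)
d=cam('wrist');P=cloud(d);hsv=cv2.cvtColor(d['image'],cv2.COLOR_RGB2HSV)
m=(hsv[...,1]>100)&(hsv[...,0]>6)&(hsv[...,0]<20)&(P[...,2]<.022)&(P[...,1]>-.17)&(P[...,1]<-.05)&(P[...,2]>.004)
Q=ray(d,np.argwhere(m)[:,::-1],.0155)*1000
print('back x',np.percentile(Q[:,0],1).round(1),'y mid',np.median(Q[:,1]).round(1),'foot-to-back',(674.5-np.percentile(Q[:,0],1)).round(1))
S=P[(P[...,2]>.03)&(P[...,2]<.068)&(P[...,0]>.63)&(P[...,1]<-.02)]*1000
if len(S): print('casing front near y=-110..-170',np.percentile(S[(S[:,1]<-110)&(S[:,1]>-170)][:,0],2).round(1), 'top z med',np.median(S[S[:,2]>52][:,2]).round(2))
t=cam('top');T=cloud(t)
print('top: casing z at corner', end=' ')
c=np.array([.749,-.158]);y=np.radians(5.4);Rm=np.array([[np.cos(y),-np.sin(y)],[np.sin(y),np.cos(y)]])
L=(T[...,:2]-c)@Rm
for n,(a,b) in dict(FL=(-.07,.06),FR=(-.07,-.06),RL=(.07,.06),RR=(.07,-.06)).items():
    k=(np.hypot(L[...,0]-a,L[...,1]-b)<.018)&(T[...,2]>.045)&(T[...,2]<.075); print(n,k.sum(),(T[k][:,2].mean()*1000).round(2),end='  ')
m=(T[...,2]>.05)&(T[...,2]<.09)&(np.abs(L[...,0])<.11)&(np.abs(L[...,1])<.105)
print(np.round(rect(t,m,.061)[0],1))
E
python3 chk.py
```

```text
clk 13.1 tip [ 590.  -105.8    2.2] yaw [0.999 0.043] F [-4.15  0.23  3.25] w 0.14817025616690901
xyz [ 0.8  3.7 -2.8] rot [ 0.    0.09 -0.03]
back x 601.9 y mid -106.2 foot-to-back 72.6
casing front near y=-110..-170 657.6 top z med 59.72
top: casing z at corner FL 0 nan  FR 77 61.51  RL 66 60.81  RR 65 60.91  chk.py:14: RuntimeWarning: Mean of empty slice.
  k=(np.hypot(L[...,0]-a,L[...,1]-b)<.018)&(T[...,2]>.045)&(T[...,2]<.075); print(n,k.sum(),(T[k][:,2].mean()*1000).round(2),end='  ')
  ret = ret.dtype.type(ret / rcount)
Traceback (most recent call last):
  File "chk.py", line 16, in <module>
    print(np.round(rect(t,m,.061)[0],1))
          ~~~~~~~~^^^^^^^^^^^^^^^^^^^^^
ValueError: setting an array element with a sequence. The requested array has an inhomogeneous shape after 1 dimensions. The detected shape was (3,) + inhomogeneous part.
```

play_rows([
  {"xyz":[0.5,0,0],"rot":[0,0,0],"gripper":-0.7},
  {"xyz":[1,0,0],"rot":[0,0,0],"gripper":-0.7},
  {"xyz":[1.5,0,0],"rot":[0,0,0],"gripper":-0.7},
  {"xyz":[2,0,0],"rot":[0,0,0],"gripper":-0.7},
  {"xyz":[2.5,0,0],"rot":[0,0,0],"gripper":-0.7},
  {"xyz":[2.5,0,0],"rot":[0,0,0],"gripper":-0.7},
  {"xyz":[2.5,0,0],"rot":[0,0,0],"gripper":-0.7},
  {"xyz":[2.5,0,0],"rot":[0,0,0],"gripper":-0.7},
  {"xyz":[2.5,0,0],"rot":[0,0,0],"gripper":-0.7},
  {"xyz":[2.5,0,0],"rot":[0,0,0],"gripper":-0.7},
])

```text
clock: 14.45
tcp_pos: [0.5921, -0.1058, 0.1755]
tcp_rot: [1.0, 0.022, -0.001, 0.0]
contact_force: [-7.7, 0.3, 5.9]
width: 0.152
```

```bash
sed -i 's/^print(np.round(rect(t,m,.061)\[0\],1))/print(rect(t,m,.061)[0])/' chk.py; python3 chk.py 2>/dev/null
```

```text
clk 14.45 tip [ 592.1 -105.8    2.1] yaw [0.999 0.043] F [-7.7   0.27  5.93] w 0.1516881594115664
xyz [-1.3  3.7 -2.9] rot [ 0.    0.17 -0.03]
back x 603.8 y mid -106.2 foot-to-back 70.7
casing front near y=-110..-170 657.9 top z med 59.87
top: casing z at corner FL 0 nan  FR 80 61.38  RL 66 61.4  RR 65 61.57  ((747.8958740234375, -160.04067993164062), (180.9370880126953, 169.260009765625), 5.482034683227539)
```

play_rows([
  {"xyz":[0.5,0,0],"rot":[0,0,0],"gripper":-0.7},
  {"xyz":[1,0,0],"rot":[0,0,0],"gripper":-0.7},
  {"xyz":[1,0,0],"rot":[0,0,0],"gripper":-0.7},
  {"xyz":[1,0,0],"rot":[0,0,0],"gripper":-0.7},
  {"xyz":[-5,0,0],"rot":[0,0,0],"gripper":-0.7},
  {"xyz":[-15,0,0],"rot":[0,0,0],"gripper":-0.7},
  {"xyz":[-28,0,-3],"rot":[0,0,0],"gripper":-1},
  {"xyz":[-30,0,-35],"rot":[0,0,0],"gripper":-1},
  {"xyz":[-30,0,-75],"rot":[0,0,0],"gripper":-1},
  {"xyz":[-30,0,-100],"rot":[0,0,0],"gripper":-1},
])

```text
clock: 15.8
tcp_pos: [0.5629, -0.107, 0.2777]
tcp_rot: [1.0, 0.022, 0.001, 0.0]
contact_force: [0.1, -0.5, -0.6]
width: -0.0
```

```bash
cat > lev.py <<'E'
from m import *
go([.676,-.1045,.085],2.5)
d=cam('wrist');P=cloud(d)
print('z of view',P[5,256],P[300,100])
try: wedge(d)
except Exception as e: print(e)
save(d,'w7.png')
E
python3 lev.py
```

```text
clk 15.8 tip [ 562.9 -107.   104.3] yaw [0.999 0.043] F [ 0.12 -0.5  -0.61] w -0.00024906023534844793
xyz [113.    2.4  19.6] rot [ 0.03 -0.15 -0.02]
z of view [ 0.68268996 -0.10223589  0.05868851] [ 0.4970099  -0.00097169  0.05240438]
wedge 34 [ 628.9 -106.1] size [51.9 43.9] yaw 2.42 back [ 574.  -108.4]
```

View pics/w7.png

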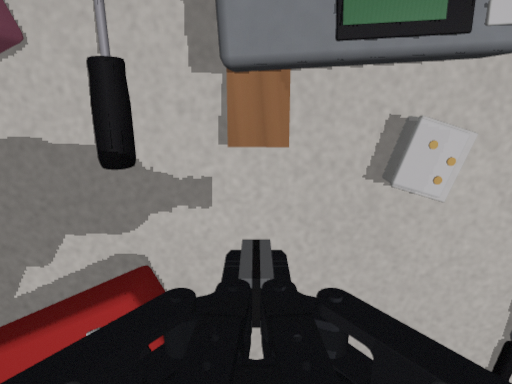

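The wedge (cols 227–290) sits under the front-left of the casing, and the box and screwdriver are untouched. Now to the press corner.

play_rows([
  {"xyz":[20,1,0],"rot":[0,0,0],"gripper":-1},
  {"xyz":[45,2,0],"rot":[0,0,0],"gripper":-1},
  {"xyz":[75,2,0],"rot":[0,0,0],"gripper":-1},
  {"xyz":[100,2,0],"rot":[0,0,0],"gripper":-1},
  {"xyz":[111,2,8],"rot":[0,0,0],"gripper":-1},
  {"xyz":[112,2,20],"rot":[0,0,0],"gripper":-1},
  {"xyz":[112,2,30],"rot":[0,0,0],"gripper":-1},
  {"xyz":[112,2,34],"rot":[0,0,0],"gripper":-1},
  {"xyz":[112,2,34],"rot":[0,0,0],"gripper":-1},
  {"xyz":[112,2,34],"rot":[0,0,0],"gripper":-1},
])

```text
clock: 17.1
tcp_pos: [0.6751, -0.1042, 0.2421]
tcp_rot: [1.0, 0.022, 0.0, 0.0]
contact_force: [0.3, 0.6, 0.3]
width: 0.002
```

```bash
python3 -c "
from m import *
go([.675,-.1045,.061],2.5)"
```

```text
clk 17.1 tip [ 675.1 -104.2   68.7] yaw [0.999 0.043] F [0.28 0.59 0.27] w 0.002215836843122954
xyz [-0.1  0.3  7.7] rot [ 0.01 -0.04 -0.02]
```

play_rows([
  {"xyz":[0,0,3],"rot":[0,0,0],"gripper":-1},
  {"xyz":[0,0,5],"rot":[0,0,0],"gripper":-1},
  {"xyz":[0,0,6],"rot":[0,0,0],"gripper":-1},
  {"xyz":[0,0,7],"rot":[0,0,0],"gripper":-1},
  {"xyz":[0,0,7.5],"rot":[0,0,0],"gripper":-1},
  {"xyz":[0,0,8],"rot":[0,0,0],"gripper":-1},
  {"xyz":[0,0,8.5],"rot":[0,0,0],"gripper":-1},
  {"xyz":[0,0,8.5],"rot":[0,0,0],"gripper":-1},
  {"xyz":[0,0,8.5],"rot":[0,0,0],"gripper":-1},
  {"xyz":[0,0,8.5],"rot":[0,0,0],"gripper":-1},
])

```text
clock: 18.35
tcp_pos: [0.675, -0.104, 0.2341]
tcp_rot: [1.0, 0.022, -0.0, 0.0]
contact_force: [-3.2, 0.1, 6.7]
width: 0.001
```

play_rows([
  {"xyz":[-0.1,0,0.3],"rot":[0,0,0],"gripper":-1},
  {"xyz":[-0.2,0,0.6],"rot":[0,0,0],"gripper":-1},
  {"xyz":[-0.3,0,0.8],"rot":[0,0,0],"gripper":-1},
  {"xyz":[-0.3,0,0.8],"rot":[0,0,0],"gripper":-1},
  {"xyz":[-0.3,0,0.8],"rot":[0,0,0],"gripper":-1},
  {"xyz":[-0.3,0,0.8],"rot":[0,0,0],"gripper":-1},
  {"xyz":[-0.3,0,0.8],"rot":[0,0,0],"gripper":-1},
  {"xyz":[-0.3,0,0.8],"rot":[0,0,0],"gripper":-1},
  {"xyz":[-0.3,0,0.8],"rot":[0,0,0],"gripper":-1},
  {"xyz":[-0.3,0,0.8],"rot":[0,0,0],"gripper":-1},
])

```text
clock: 19.6
tcp_pos: [0.6749, -0.104, 0.234]
tcp_rot: [1.0, 0.022, 0.0, 0.0]
contact_force: [-3.4, 0.7, 9.4]
width: -0.003
```

play_rows([
  {"xyz":[-0.2,0,0.5],"rot":[0,0,0],"gripper":-1},
  {"xyz":[-0.3,0,1],"rot":[0,0,0],"gripper":-1},
  {"xyz":[-0.3,0,1.2],"rot":[0,0,0],"gripper":-1},
  {"xyz":[-0.3,0,1.2],"rot":[0,0,0],"gripper":-1},
  {"xyz":[-0.3,0,1.2],"rot":[0,0,0],"gripper":-1},
  {"xyz":[-0.3,0,1.2],"rot":[0,0,0],"gripper":-1},
  {"xyz":[-0.3,0,1.2],"rot":[0,0,0],"gripper":-1},
  {"xyz":[-0.3,0,1.2],"rot":[0,0,0],"gripper":-1},
  {"xyz":[-0.3,0,1.2],"rot":[0,0,0],"gripper":-1},
  {"xyz":[-0.3,0,1.2],"rot":[0,0,0],"gripper":-1},
])

```text
clock: 20.85
tcp_pos: [0.6748, -0.1039, 0.2339]
tcp_rot: [1.0, 0.022, 0.001, 0.0]
contact_force: [-5.7, 0.1, 16.3]
width: -0.001
```

play_rows([
  {"xyz":[0,0,-1],"rot":[0,0,0],"gripper":-1},
  {"xyz":[0,0,-5],"rot":[0,0,0],"gripper":-1},
  {"xyz":[0,0,-15],"rot":[0,0,0],"gripper":-1},
  {"xyz":[0,0,-40],"rot":[0,0,0],"gripper":-1},
  {"xyz":[-20,0,-75],"rot":[0,0,0],"gripper":-1},
  {"xyz":[-50,0,-110],"rot":[0,0,0],"gripper":-1},
  {"xyz":[-80,0,-140],"rot":[0,0,0],"gripper":-1},
  {"xyz":[-105,0,-160],"rot":[0,0,0],"gripper":-1},
  {"xyz":[-115,0,-170],"rot":[0,0,0],"gripper":-1},
  {"xyz":[-115,0,-170],"rot":[0,0,0],"gripper":-1},
])

```text
clock: 22.1
tcp_pos: [0.5597, -0.1092, 0.402]
tcp_rot: [1.0, 0.021, 0.001, 0.0]
contact_force: [0.7, 0.1, -0.1]
width: 0.002
```

```bash
python3 - <<'E'
from m import *
go([.6,-.1,.2],2.5)
d=cam('wrist');save(d,'w8.png');P=cloud(d)
wedge(d)
Q=balance(d)
f=Q[(Q[:,0]<670)&(Q[:,1]>-235)&(Q[:,1]<-90)]; l=Q[(Q[:,1]>-85)&(Q[:,0]>665)]
for S in(f,l): print(len(S),cv2.fitLine(S.astype(np.float32),cv2.DIST_HUBER,0,.01,.01).ravel())
for y0,y1 in((-120,-90),(-240,-210)):
    k=(P[...,0]>.665)&(P[...,0]<.69)&(P[...,1]*1e3>y0)&(P[...,1]*1e3<y1)&(P[...,2]>.05);print('casing z',k.sum(),P[k][:,2].mean())
E
```

```text
clk 22.1 tip [ 559.7 -109.2  228.6] yaw [0.999 0.043] F [ 0.67  0.14 -0.11] w 0.001541338350412775
xyz [40.6 -7.5 28.6] rot [ 0.03 -0.1  -0.04]
wedge 20 [ 628.8 -106. ] size [50.3 43.2] yaw 2.4 back [ 573.8 -108.3]
163 [ 9.4591565e-02 -9.9551618e-01  6.5863800e+02 -1.6276952e+02]
55 [ 9.9482626e-01  1.0159094e-01  6.8684943e+02 -8.1155121e+01]
casing z 1062 0.05986877733321379
casing z 1046 0.06036561443589727
```

View pics/w8.png

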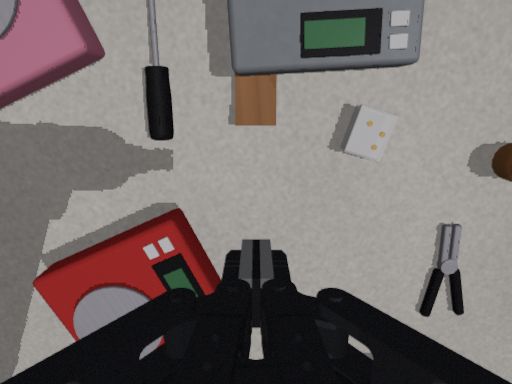

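The final view shows the wedge under the front-left corner (235–277, 72–125). The balance and bystanders are where they were, and the arm is clear.

```bash
python3 -c "
from h import *
print(r.hand_in(), r.get_state()['clock'])"
```

```text
the job is handed in; nothing more can be done
the job is handed in; nothing more can be done
```

The wedge is snug under the balance's front left foot, the press showed no rocking, and the job is handed in at about 22 s of the 54 s allowed. `hand_in` gave no verdict.

- **Wedge:** I nudged it from its right side to line it up, then pushed its back face until it met the foot at about 72.6 mm from back face to foot. I drove it roughly 3 mm further; the push force was 7.7 N at the last reading, and I didn't read it over the final millimetre.
- **Press:** I pressed over the foot in steps up to 16 N. The fingertip sank only about 0.2 mm as the force rose from 6.7 to 16 N, far less than a rock onto the bench would give. About 6 N of sideways force built up during the press, but the balance didn't slide.
- **Last checks:**
  - The balance's front edge is within about 0.5 mm of where it started.
  - The casing's two front corners differ by about 0.5 mm in height, which is within measurement noise.
  - The wedge is still in place, and the things near it (box, screwdriver, pliers) look unmoved. I did not re-check the caliper, ring stick and bench block.
  - The arm is clear, with no contact force.
- **Failed checks:** Some image checks failed because the arm or the frame edge hid what they needed. The front left corner's height from the top camera was one of these, so I measured with the wrist camera instead.

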